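# Chock the wheel, then unhitch a toy trailer's tongue and hold it up

### The arm

A 6-joint arm with a two-finger parallel gripper is mounted at the origin on the work surface. World frame = base frame: x ahead of the robot, y to its left, z up, the work surface at z = 0. Lengths are in mm, angles in rad, forces in N, time in s.
With the tool pointing down it reaches from about 350 to 975 mm from the base axis. Payload 7.1 kg.
Tool frame: the origin (TCP) lies between the finger pads; the fingertips stand 8 mm ahead of it and the grasp point (between the pads) lies 11 mm behind it; x points along the fingers, y is the direction in which the jaws open and shut, and the axes are right-handed (so a half turn about x gives the same grasp; the last joint's range is limited). The gripper opens to 88 mm and grips with 3 to 60 N. Pads are 20 mm wide; open, the fingers measure 115 mm over their backs; the gripper's body (75 mm by 178 mm) begins 61 mm behind the grasp point.
Start: joints at [1.269, 0.423, 1.63, -0, 1.089, -0.019], TCP at [174.372, 600.166, 230.675] pointing down, gripper open.
Joint ranges: [-3, 3], [-0.9, 2.11], [0.09, 2.58], [-1.31, 4.45], [0.11, 2.69], [-2.54, 2.54]. Speed limits (rad/s): [2.39, 2.39, 3.01, 3.14, 3.14, 3.14].

### API

Orientations are given as a rotation vector (axis times angle).
In Python, from workcell import ctrl gives the robot as it stands.
- The arm moves only by the tool apply_moves, never from a script. Its argument "increments" is a list of rows, each an object with "gripper": the opening in per cent of the stroke, from 0 (shut) to 100 (fully open); "delta_pos": the shift along the tool's x, y, z in cm, a list of three; "dr": the turn, a rotation vector about the tool's x, y, z in rad, a list of three. In form: [{"gripper": gripper, "delta_pos": [dx, dy, dz], "dr": [ax, ay, az]}, ...]. A call has exactly 5 rows; each row shifts and turns the commanded pose from where the row before left it, along the tool's axes as they then stand; what a row does not reach is not made up. A row lasts 1/12 s, in which the tool goes at most 41.7 mm and 7.16 degrees, less where a joint would pass 70% of its speed; a pose out of reach is approached as far as the arm can. A call with a gripper value outside its range is refused whole. The fingers move at their own pace and stop on an object; the grip force is fixed at half the most. Time passes only in rows, so rows that do not move let the fingers close, or fill a call up. It gives the time, the measured TCP pose, the force and the opening at its end, in the units of the state.
- ctrl.get_obs(): the state, without advancing time (a new reading comes with each control period).
- ctrl.get_image(name): name is "scene" or "side" or "wrist"; returns a dict with "img" (400x640x3 uint8, red, green, blue), "range_z" (400x640 float32, mm along the optical axis (not along the pixel's ray), 0 where there is no reading), "mtx" (3x3 intrinsics, pixels), "rvec" (rotation vector, rad) and "tvec" (3), from world to camera coordinates, as OpenCV has them. Camera axes: x right, y down, z forward; pixel columns grow to the right and rows downward; lengths in mm; the calibration is good to about 2 mm. A picture is of the moment at which its call begins.
- ctrl.close_job(): hands the job in, once; it reports no verdict.
The state is a dict: "t": time; "qpos": joint angles; "qvel": joint speeds; "joint_torque": joint torques, N m; "ee_pos": TCP position; "orientation": TCP orientation; "ft_force": force on the tool from outside, world axes, zero at the start; "moment": the same for the moment, N m; "width": finger opening in mm.
Only numpy, scipy, OpenCV 4.12 (cv2) and the standard library are available. Lean on these libraries where they do the work, as an engineer would, in place of code of your own. Each camera call takes 0.05 s, during which the arm holds its last target. There are 200 camera calls.

### The job

Set the pointed wooden stop block flat and square on the floor of its matching pocket behind the trailer wheel, rubber-faced end towards the wheel, and let it go. Only then pull the hitch latch sideways by its upright tab against the spring, lift the tongue off the ball and finish still holding it up steadily in the gripper, coupler about 60 mm above where it sat. Leave everything else on the table where it is.

Things in the scene. Friction and masses are not known exactly. Their poses are not given: they have to be found in the camera images.
- stand: plywood test board 400 x 250 x 18 mm, fixed to the table, with a toy trailer's undercarriage: two black wheels 70 mm across, 24 mm wide, at y = +85 and -85 mm on an axle along y, a grey tongue, a steel ball mount. Origin on the table below the middle of the axle; x points along the tongue to the ball (at x = 220 mm), z up; board spans x = -125 to 275 mm
- axle (a point): the tongue's hinge: middle of the axle, 53 mm above the table; axes as the board's. The tongue turns about the y axis through this point, its free end rising
- pocket (a point): middle of the pocket's floor, 18 mm above the table, 74 mm behind the axle at the board's y = +85 mm. Pocket: ring of wooden walls 10 mm high, 7 mm thick, plan of the stop block plus 2 mm all round; square end to the wheel (+x), 45 degree point at -x. Axes as the board's. The wheel's rim is 39 mm from this point along +x, its top 70 mm above the floor
- pocket_point (a point): on the pocket's floor, 35 mm from its middle along -x: where the tip of the block's point belongs
- block_mid (a point): stop block: loose light-wood block 70 long (x), 40 wide (y), 45 mm high, house-shaped from above: square end at +x faced with 3 mm black rubber, 45 degree point at -x; about 75 g, stands upright on the table. This point is half-way up, in the middle of its 50 mm parallel sides (grip across the 40 mm), 10 mm along +x from the foot point. Seated, its x axis agrees with the pocket's
- block_foot (a point): on the block's underside, midway between point and rubber face; belongs on the pocket's middle. Axes as the block's
- block_point (a point): the tip of the block's point, on its underside, 35 mm from the foot point along -x
- pull_tab (a point): grip point on the latch's upright steel tab above the coupler: tab 12 thick (y), 26 wide (x), 42 mm high; its top 18 mm above this point, its strap 24 mm below. At the start 102 mm above the table, 220 mm ahead of and 49 mm above the axle. Axes as the board's, turning with the tongue. Grip from above, fingers closing along y; it moves with the latch
- coupler (a point): middle of the coupler's socket at the tongue's end, at the ball's centre while hitched (53 mm above the table, 220 mm ahead of the axle)
- latch (a joint): latch slide, m: 0 shut, grows to 0.013 as the tab is pulled along the board's +y; spring about 3.6 N at the start and 9.5 N fully pulled, shuts when let go. Below about 0.007 its pawl hooks under the ball and the tongue cannot rise; hold it pulled until the coupler has risen 35 mm
- tongue (a joint): tongue hinge on the axle, rad: 0 down on the ball, grows as the free end rises (0.28 is about 60 mm at the coupler); it swings freely and falls back when let go, needing about 5 N at the tab to lift
- offcut_mid (a point): bystander: plain rectangular wood offcut, 75 x 38 x 30 mm, no point and no rubber, centre
- mug_mid (a point): bystander: white mug, 80 mm across, 95 mm high, centre
- pan_mid (a point): bystander: steel milk pan, 110 mm across, 65 mm high, centre
- jar_mid (a point): bystander: glass jar, 72 mm across, 100 mm high, centre
- bowl_mid (a point): bystander: bowl, 110 mm across, 50 mm high, centre
- spare_mid (a point): bystander: loose spare wheel lying flat, 70 mm across, 24 mm thick, centre
- spanner_mid (a point): bystander: spanner, 150 mm, lying on the board on the -y side of the tongue
Things that resemble listed ones, but are neither listed nor needed, are in the scene too. What is shaped like the part that bears block_mid but blue, red or turquoise is not meant.

How it is judged:
By the outcome, as a careful person would: the job done as asked, in the order asked, and still so for the second after the job is handed in, while the arm keeps its last pose, push and grip.
It also fails if it takes over 64 s, if anything falls off the work surface, if the arm or the gripper's body presses on something with over 40 N, if the wrist force passes 120 N, or if a joint passes its speed limit or range.

## Working session

There is one attempt and no reset: what is moved stays moved. The work goes in short steps, Python scripts to look and compute and a tool call to move; the robot and the scene stay as the last step left them, time stands still between calls to the robot, and variables do not carry over. Pictures are saved under pics/ and viewed, about 8 in all and at most 12, crops included, and the job is handed in when it is done.

Besides the shell and the picture viewer there is one more tool, called after "Emit:" as name([rows], argument=value, ...), one row to a line, values as JSON. apply_moves: Moves the arm, as the interface text tells. Its arguments: {"type":"object","properties":{"increments":{"type":"array","items":{"type":"object","properties":{"gripper":{"type":"number"},"delta_pos":{"type":"array","items":{"type":"number"}},"dr":{"type":"array","items":{"type":"number"}}}}}},"required":["increments"]}

```bash
mkdir -p pics; cat > h.py <<'E'
import numpy as np, cv2
from workcell import ctrl
def get(n):
    d=ctrl.get_image(n); d['R']=cv2.Rodrigues(np.array(d['rvec'],float))[0]; d['t']=np.array(d['tvec'],float).ravel(); return d
def pts(d):
    z=d['range_z']; v,u=np.mgrid[:400,:640]; K=d['mtx']
    c=np.stack([(u-K[0][2])/K[0][0]*z,(v-K[1][2])/K[1][1]*z,z],-1)
    w=(c-d['t'])@d['R']; w[z==0]=np.nan; return w
def ray(d,u,v,h):
    K=np.array(d['mtx']); r=d['R'].T@(np.linalg.inv(K)@[u,v,1]); o=-d['R'].T@d['t']
    return o+r*(h-o[2])/r[2]
E
python3 - <<'E'
from h import *
for n in ['scene','side','wrist']:
    d=get(n); np.savez('/tmp/'+n,**d); cv2.imwrite(f'pics/{n}0.png',cv2.resize(d['img'][:,:,::-1],(800,500)))
    print(n,-d['R'].T@d['t'],d['R'][2],np.array(d['mtx'])[0])
print(ctrl.get_obs())
E
```

```text
scene [1294.00476453  208.34831304 1489.26512866] [-0.49923052 -0.12648611 -0.85718735] [502.14043491   0.         319.27088437]
side [ -29.06132616 -985.16526376  939.64218206] [ 0.36696744  0.71043971 -0.60050838] [386.13839878   0.         322.91089395]
wrist [105.12624317 620.18210496 384.71788841] [ 0.25075458 -0.07499086 -0.9651417 ] [327.41607092   0.         319.22743357]
{'t': 0.15, 'qpos': array([ 1.26900646e+00,  4.23664197e-01,  1.63047643e+00,  5.02103287e-06,
        1.08862343e+00, -1.90065220e-02]), 'qvel': array([-0.00138229, -0.00206559, -0.00183748,  0.0004946 ,  0.00113719,
       -0.00080835]), 'joint_torque': array([-1.45170225e-05, -5.44981992e+01, -2.73917091e+01,  6.43419754e-02,
        2.05338345e-02, -7.35794879e-05]), 'ee_pos': array([174.24872721, 599.78897707, 230.09590303]), 'orientation': array([ 0.22106129,  1.55956683, -0.22288161]), 'ft_force': array([-0.86588896,  0.77392031, -0.41317738]), 'moment': array([ 0.01982041, -0.02219502,  0.03394186]), 'width': 87.69118926017629}
```

View pics/scene0.png

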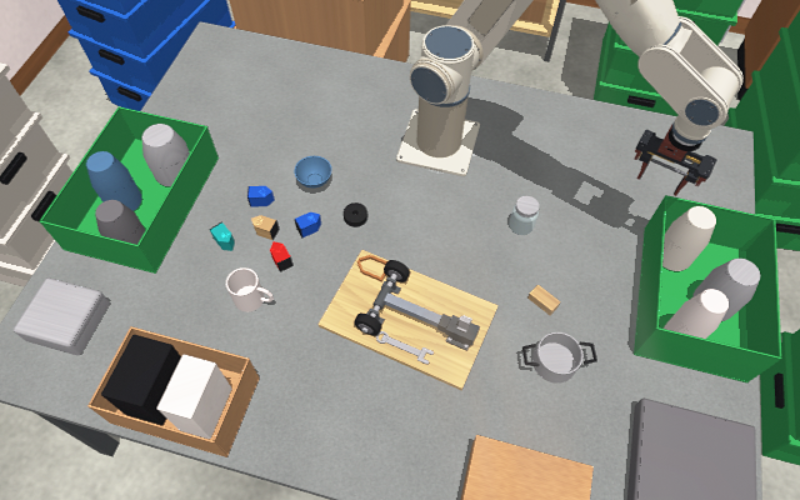

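View pics/side0.png

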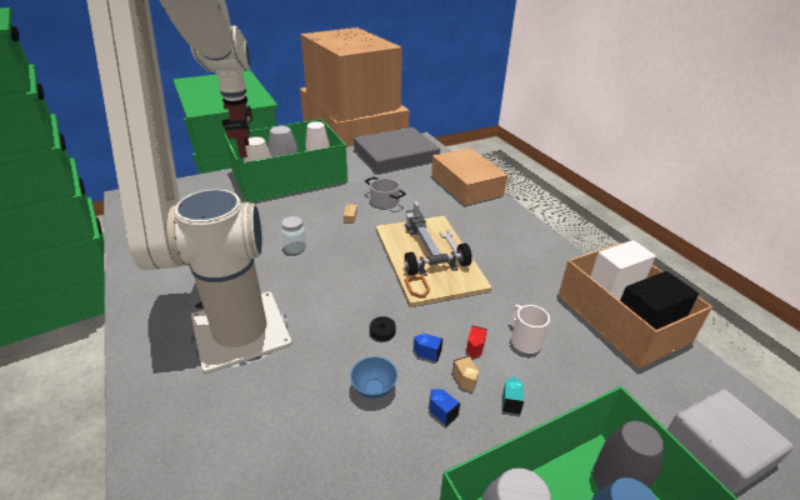

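Scene view (800x500 px). The pale wood block at (265,227) is the likely target. Lookalikes are the blue blocks at (260,195) and (308,223), the red at (281,256), the turquoise at (222,236) and the plain offcut at (543,299). The board is around (410,320), with the pocket at (378,266), the wheels at (396,271) and (368,324), and the latch at (462,325). I'll check with a close crop and measure.

```bash
python3 - <<'E'
from h import *
D={n:dict(np.load(f'/tmp/{n}.npz')) for n in ['scene','side']}
a=D['scene']['img'][130:310,160:400,::-1]; cv2.imwrite('pics/crop1.png',cv2.resize(a,(800,600),interpolation=cv2.INTER_CUBIC))
for n,(u,v) in {'scene':(212,182),'side':(372,300)}.items():
    d=D[n]; w=pts(d); hsv=cv2.cvtColor(d['img'],cv2.COLOR_RGB2HSV)
    print(n,'block hsv',hsv[v,u],w[v,u])
    wood=(hsv[...,0]>8)&(hsv[...,0]<26)&(hsv[...,1]>60)
    # block: wood colour top layer
    yy,xx=np.mgrid[:400,:640]; near=(abs(yy-v)<25)&(abs(xx-u)<25)
    m=near&wood&(abs(w[...,2]-45)<8)
    p=w[m]; print('block top n',m.sum(),p.mean(0),'z',np.percentile(p[:,2],[5,50,95]))
    r=cv2.minAreaRect(p[:,:2].astype(np.float32)); print(r)
    m2=near&(abs(w[...,2]-45)<8); print('all top',m2.sum(), cv2.minAreaRect(w[m2][:,:2].astype(np.float32)))
    # board
    b=wood&(abs(w[...,2]-18)<6)&(w[...,0]>300)&(abs(w[...,1])<400)
    k,l,s,c=cv2.connectedComponentsWithStats(b.astype(np.uint8)); i=1+np.argmax(s[1:,4]); q=w[l==i]
    cs,_=cv2.findContours((l==i).astype(np.uint8),0,2); cc=max(cs,key=cv2.contourArea).reshape(-1,2)
    P=np.array([ray(d,x,y,18)[:2] for x,y in cc],np.float32)
    r=cv2.minAreaRect(P); print('board',s[i],r,np.median(q[:,2]),cv2.boxPoints(r).round(1).tolist())
E
```

```text
scene block hsv [ 17 113 226] [ 466.06042972 -383.17954706   46.26122238]
block top n 174 [ 452.16698605 -394.40689289   45.09561055] z [39.14333189 44.96949108 50.80765728]
((449.01287841796875, -397.6828918457031), (69.90404510498047, 47.05720901489258), 74.89434051513672)
all top 370 ((445.1556396484375, -362.22186279296875), (239.35728454589844, 104.53931427001953), 47.80426788330078)
board [ 255  200  143  111 5805] ((603.0227661132812, 61.44549560546875), (399.275390625, 252.80982971191406), 80.08618927001953) 18.12693451308894 [[444.1000061035156, -113.4000015258789], [693.2000122070312, -157.0], [761.9000244140625, 236.3000030517578], [512.9000244140625, 279.8999938964844]]
side block hsv [ 18 104 232] [ 434.73160831 -411.49638343   45.23872549]
block top n 249 [ 447.85102859 -395.28498199   44.34486373] z [39.96244633 44.71875425 47.55446796]
((449.2445068359375, -397.0184631347656), (68.9058837890625, 41.6482048034668), 86.10111236572266)
all top 476 ((426.98602294921875, -398.2022705078125), (186.80673217773438, 112.1588363647461), 60.54378890991211)
board [ 301  177   92   67 2375] ((596.8206787109375, 58.4774169921875), (408.1549377441406, 251.03103637695312), 80.20283508300781) 17.991263430823963 [[438.3999938964844, -121.30000305175781], [685.7999877929688, -164.0], [755.2000122070312, 238.1999969482422], [507.8999938964844, 280.8999938964844]]
```

View pics/crop1.png

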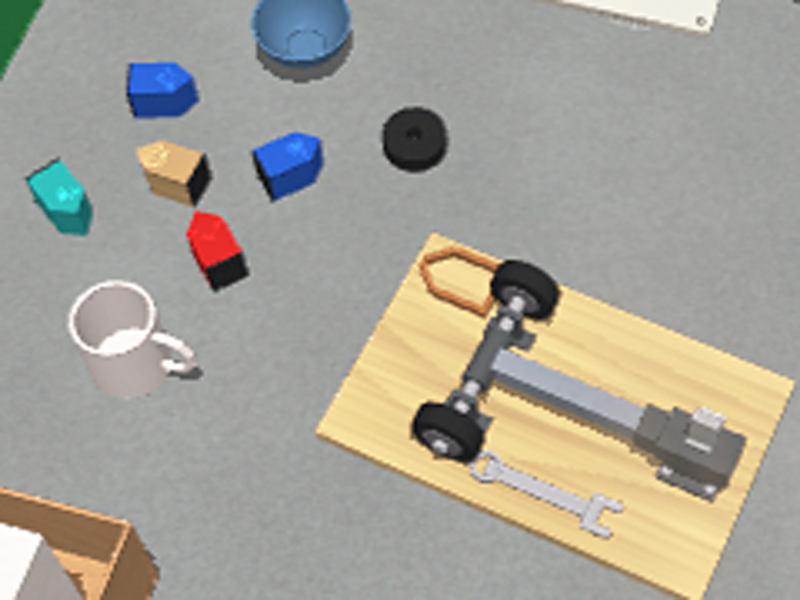

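The crop shows the pale wood block at (175,172), point up-left and black rubber at (200,180). The pocket ring is at (460,278) and the tab at (707,425). The wood block is the right one. Next I'll get the tool axes for the moves.

```bash
cat >> h.py <<'E'
from scipy.spatial.transform import Rotation as Ro
def plan(p,yaw_vec=None):
    """moves in tool axes (cm) to TCP p, and dr to bring tool straight down with y along yaw_vec"""
    o=ctrl.get_obs(); R=Ro.from_rotvec(o['orientation']).as_matrix(); e=o['ee_pos']
    print('t',round(o['t'],2),'tcp',e.round(1),'F',o['ft_force'].round(1),'w',round(o['width'],1))
    print('x',R[:,0].round(4),'y',R[:,1].round(4),'z',R[:,2].round(4))
    if p is not None: print('delta cm',((np.array(p)-e)@R/10).round(3))
    if yaw_vec is not None:
        y=np.array([*yaw_vec,0.]); y/=np.linalg.norm(y)
        if y@R[:,1]<0 : y=-y
        x=np.array([0,0,-1.]); T=np.stack([x,y,np.cross(x,y)],1)
        print('dr',Ro.from_matrix(R.T@T).as_rotvec().round(4),' then delta in new axes',((np.array(p)-e)@T/10).round(3), 'q6',o['qpos'][5])
E
python3 -c "
from h import *
plan([494,-71,260],[-.985,.172])
plan([448,-395,260],[-.985,.172])"
```

```text
t 0.15 tcp [174.2 599.8 230.1] F [-0.9  0.8 -0.4] w 87.7
x [-4.0e-04 -1.1e-03 -1.0e+00] y [ 0.279   0.9603 -0.0012] z [ 0.9603 -0.279  -0.    ]
delta cm [ -2.927 -55.496  49.422]
dr [1.4609e+00 8.0000e-04 1.0000e-03]  then delta in new axes [-2.99  43.037 60.579] q6 -0.0190065219764297
t 0.15 tcp [174.2 599.8 230.1] F [-0.9  0.8 -0.4] w 87.7
x [-4.0e-04 -1.1e-03 -1.0e+00] y [ 0.279   0.9603 -0.0012] z [ 0.9603 -0.279  -0.    ]
delta cm [ -2.889 -87.893  54.046]
dr [1.4609e+00 8.0000e-04 1.0000e-03]  then delta in new axes [-2.99  44.079 93.287] q6 -0.0190065219764297
```

Emit:
apply_moves([
  {"gripper":100,"delta_pos":[-0.15,-2.775,2.47],"dr":[0,0,0]},
  {"gripper":100,"delta_pos":[-0.15,-2.775,2.47],"dr":[0,0,0]},
  {"gripper":100,"delta_pos":[-0.15,-2.775,2.47],"dr":[0,0,0]},
  {"gripper":100,"delta_pos":[-0.15,-2.775,2.47],"dr":[0,0,0]},
  {"gripper":100,"delta_pos":[-0.15,-2.775,2.47],"dr":[0,0,0]},
])

```text
t: 0.57
ee_pos: [254.5, 430.7, 237.9]
orientation: [0.221, 1.56, -0.222]
ft_force: [1.0, -0.5, 0.2]
width: 87.6
```

Emit:
apply_moves([
  {"gripper":100,"delta_pos":[-0.15,-2.775,2.47],"dr":[0,0,0]},
  {"gripper":100,"delta_pos":[-0.15,-2.775,2.47],"dr":[0,0,0]},
  {"gripper":100,"delta_pos":[-0.15,-2.775,2.47],"dr":[0,0,0]},
  {"gripper":100,"delta_pos":[-0.15,-2.775,2.47],"dr":[0,0,0]},
  {"gripper":100,"delta_pos":[-0.15,-2.775,2.47],"dr":[0,0,0]},
])

```text
t: 0.98
ee_pos: [334.3, 263.1, 245.8]
orientation: [0.222, 1.559, -0.222]
ft_force: [1.3, -0.2, 0.3]
width: 88.0
```

Emit:
apply_moves([
  {"gripper":100,"delta_pos":[-0.15,-2.775,2.47],"dr":[0,0,0]},
  {"gripper":100,"delta_pos":[-0.15,-2.775,2.47],"dr":[0,0,0]},
  {"gripper":100,"delta_pos":[-0.15,-2.775,2.47],"dr":[0,0,0]},
  {"gripper":100,"delta_pos":[-0.15,-2.775,2.47],"dr":[0,0,0]},
  {"gripper":100,"delta_pos":[-0.15,-2.775,2.47],"dr":[0,0,0]},
])

```text
t: 1.4
ee_pos: [414.3, 95.3, 253.4]
orientation: [0.222, 1.559, -0.222]
ft_force: [1.2, 0.7, 0.3]
width: 87.9
```

Emit:
apply_moves([
  {"gripper":100,"delta_pos":[-0.15,-2.775,2.47],"dr":[0,0,0]},
  {"gripper":100,"delta_pos":[-0.15,-2.775,2.47],"dr":[0,0,0]},
  {"gripper":100,"delta_pos":[-0.15,-2.775,2.47],"dr":[0,0,0]},
  {"gripper":100,"delta_pos":[-0.15,-2.775,2.47],"dr":[0,0,0]},
  {"gripper":100,"delta_pos":[-0.15,-2.775,2.47],"dr":[0,0,0]},
])

```text
t: 1.82
ee_pos: [494.2, -72.6, 260.7]
orientation: [0.222, 1.559, -0.222]
ft_force: [1.6, 1.1, -0.5]
width: 87.7
```

Emit:
apply_moves([
  {"gripper":100,"delta_pos":[0,0,0],"dr":[0.12,0,0]},
  {"gripper":100,"delta_pos":[0,0,0],"dr":[0.12,0,0]},
  {"gripper":100,"delta_pos":[0,0,0],"dr":[0.12,0,0]},
  {"gripper":100,"delta_pos":[0,0,0],"dr":[0.12,0,0]},
  {"gripper":100,"delta_pos":[0,0,0],"dr":[0.12,0,0]},
])

```text
t: 2.23
ee_pos: [493.7, -70.8, 260.4]
orientation: [0.694, 1.458, -0.694]
ft_force: [1.4, 0.2, -0.2]
width: 87.6
```

Emit:
apply_moves([
  {"gripper":100,"delta_pos":[0,0,0],"dr":[0.12,0,0]},
  {"gripper":100,"delta_pos":[0,0,0],"dr":[0.12,0,0]},
  {"gripper":100,"delta_pos":[0,0,0],"dr":[0.12,0,0]},
  {"gripper":100,"delta_pos":[0,0,0],"dr":[0.12,0,0]},
  {"gripper":100,"delta_pos":[0,0,0],"dr":[0.12,0,0]},
])

```text
t: 2.65
ee_pos: [493.7, -70.6, 260.5]
orientation: [1.148, 1.247, -1.149]
ft_force: [-0.4, -0.5, 0.3]
width: 88.0
```

Emit:
apply_moves([
  {"gripper":100,"delta_pos":[0,0,0],"dr":[0.12,0,0]},
  {"gripper":100,"delta_pos":[0,0,0],"dr":[0.12,0,0]},
  {"gripper":100,"delta_pos":[0,0,0],"dr":[0.021,0,0]},
  {"gripper":100,"delta_pos":[0,0,0],"dr":[0,0,0]},
  {"gripper":100,"delta_pos":[0,0,0],"dr":[0,0,0]},
])

```text
t: 3.07
ee_pos: [493.8, -70.6, 260.6]
orientation: [1.333, 1.124, -1.333]
ft_force: [0.1, 0.2, 0.3]
width: 87.8
```

```bash
python3 - <<'E'
from h import *
d=get('wrist'); np.savez('/tmp/w1',**d); cv2.imwrite('pics/w1.png',d['img'][:,:,::-1])
w=pts(d); print(-d['R'].T@d['t'],d['R'][2])
plan([449,-397,260],[1,0])
E
```

```text
[5.05544175e+02 2.58366546e-01 4.15313548e+02] [-0.04543863 -0.2592833  -0.96473183]
t 3.12 tcp [493.8 -70.6 260.6] F [-0.6 -0.4 -0.3] w 87.6
x [-2.e-04  0.e+00 -1.e+00] y [ 9.855e-01 -1.694e-01 -2.000e-04] z [-0.1694 -0.9855  0.    ]
delta cm [ 0.061  1.115 32.924]
dr [-0.1702  0.      0.0002]  then delta in new axes [ 0.06  -4.479 32.637] q6 0.004339064185158833
```

View pics/w1.png

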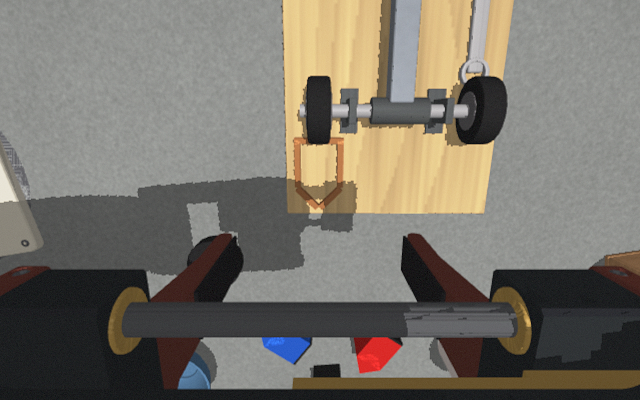

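Wrist view: the pocket ring spans (294–344, 138–208) with its point at (318,208), and the wheel is at (318,110).

```bash
python3 - <<'E'
from h import *
d=dict(np.load('/tmp/w1.npz')); w=pts(d); hsv=cv2.cvtColor(d['img'],cv2.COLOR_RGB2HSV).astype(int)
for p in [(296,165),(341,165),(310,200),(300,141),(318,165),(360,165)]: print(p,hsv[p[1],p[0]],w[p[1],p[0]].round(1))
sub=(slice(130,215),slice(285,360))
z=w[...,2]; m=np.zeros((400,640),bool); m[sub]=(hsv[sub][...,0]<15)&(hsv[sub][...,1]>90)
for r in range(132,214,3): print(r,''.join('#' if m[r,c] else '.' for c in range(286,356)))
print('ring z',np.percentile(z[m],[10,50,90]))
b=(hsv[...,0]>15)&(hsv[...,0]<28)&(hsv[...,1]>60); 
for r in (150,250-60,60,100): 
  c=np.where(b[r,270:520])[0]+270; print(r,c.min(),c.max(),ray(d,c.min()-.5,r,18)[:2],ray(d,c.max()+.5,r,18)[:2])
for c in (360,400,440,470):
  r=np.where(b[150:230,c])[0]+150; print(c,r.max(),ray(d,c,r.max()+.5,18)[:2])
E
```

```text
(296, 165) [ 13 152 190] [467.9 -53.1  27.4]
(341, 165) [ 13 154 189] [520.7 -61.9  28.5]
(310, 200) [ 12 153 197] [476.9 -97.8  29.2]
(300, 141) [ 12 154 200] [477.9 -26.1  28.3]
(318, 165) [ 21  99 234] [493.5 -58.6  19.9]
(360, 165) [ 20 101 228] [543.9 -67.5  17.8]
132 ......................................................................
135 ......................................................................
138 ........##############......................#############.............
141 ........###############....................##############.............
144 ........######...............................#.....#######............
147 ........######.....................................#######............
150 ........######.....................................#######............
153 ........######.....................................######.............
156 ........######.....................................######.............
159 ........######.....................................######.............
162 .........#####.....................................######.............
165 .
[... 1015 characters left out ...]
#............................
207 ...........................#####..#####...............................
210 ......................................................................
213 ......................................................................
ring z [nan nan nan]
150 286 492 [457.94784936 -34.391417  ] [703.6183235  -76.38847344]
190 287 486 [449.52163856 -83.08140843] [ 694.71789967 -124.96267033]
60 284 505 [475.34862395  64.50912603] [721.15249537  22.41851027]
100 285 457 [468.03860701  22.21835366] [665.49981739 -11.56993651]
360 212 [ 535.6840488  -127.46897186]
400 213 [ 585.51399623 -137.32063046]
440 213 [ 635.51049696 -145.85600552]
470 213 [ 672.9986006  -152.25595392]
```

```bash
python3 - <<'E'
from h import *
d=dict(np.load('/tmp/w1.npz')); hsv=cv2.cvtColor(d['img'],cv2.COLOR_RGB2HSV).astype(int)
m=np.zeros((400,640),np.uint8); s=(slice(130,215),slice(285,360)); m[s]=((hsv[s][...,0]<15)&(hsv[s][...,1]>90))
ux=np.array([.1723,.985]); uy=np.array([-.985,.1723])
L=[];Rr=[]
for r in range(150,185):
    c=np.where(m[r])[0]; L.append(ray(d,c.min()-.5,r,28)[:2]);Rr.append(ray(d,c.max()+.5,r,28)[:2])
L=np.array(L);Rr=np.array(Rr)
for a in (L,Rr):
    f=cv2.fitLine(a.astype(np.float32),2,0,.01,.01).ravel(); print('line dir',np.degrees(np.arctan2(f[1],f[0])), 'y off',(a@uy).mean())
print('width',(L@uy).mean()-(Rr@uy).mean())
r,c=np.where(m); P=np.array([ray(d,x,y,28)[:2] for x,y in zip(c,r)]); print('x extent',(P@ux).min(),(P@ux).max())
yc=((L@uy).mean()+(Rr@uy).mean())/2
tip=(P@ux).min()
# outer: square end at +35+2+7=44 ; tip at -(35+9*1.414)=-47.7 if mitred
for xo in ((P@ux).max()-44, tip+35+9*2**.5): print('pocket',ux*xo+uy*yc)
# board corner based
e=np.array([ux@ray(d,c,213.5,18)[:2] for c in (400,440,470)]).mean(); l=np.array([uy@ray(d,c-.5,r,18)[:2] for c,r in ((286,150),(287,190),(284,60),(285,100))]).mean()
print('board',ux*(e+51)+uy*(l-40))
E
```

```text
line dir 81.15408 y off -467.70334981801585
line dir 80.864876 y off -525.486940900621
width 57.78359108260514
x extent -24.665797685261122 61.1903041982357
pocket [492.10810759 -68.63089391]
pocket [493.11982221 -62.84715103]
board [492.53823983 -69.08912425]
```

Emit:
apply_moves([
  {"gripper":100,"delta_pos":[0,0.11,3.29],"dr":[0,0,0]},
  {"gripper":100,"delta_pos":[0,0.11,3.29],"dr":[0,0,0]},
  {"gripper":100,"delta_pos":[0,0.11,3.29],"dr":[0,0,0]},
  {"gripper":100,"delta_pos":[0,0.11,3.29],"dr":[0,0,0]},
  {"gripper":100,"delta_pos":[0,0.11,3.29],"dr":[0,0,0]},
])

```text
t: 3.53
ee_pos: [470.6, -235.0, 260.8]
orientation: [1.334, 1.124, -1.334]
ft_force: [0.6, 0.3, -0.2]
width: 87.9
```

Emit:
apply_moves([
  {"gripper":100,"delta_pos":[0,0.11,3.29],"dr":[0,0,0]},
  {"gripper":100,"delta_pos":[0,0.11,3.29],"dr":[0,0,0]},
  {"gripper":100,"delta_pos":[0,0.11,3.29],"dr":[0,0,0]},
  {"gripper":100,"delta_pos":[0,0.11,3.29],"dr":[0,0,0]},
  {"gripper":100,"delta_pos":[0,0.11,3.29],"dr":[0,0,0]},
])

```text
t: 3.95
ee_pos: [447.5, -398.2, 260.6]
orientation: [1.334, 1.124, -1.334]
ft_force: [0.9, -0.1, 0.1]
width: 87.9
```

Emit:
apply_moves([
  {"gripper":100,"delta_pos":[0,0,0],"dr":[0,0,0]},
  {"gripper":100,"delta_pos":[0,0,0],"dr":[0,0,0]},
  {"gripper":100,"delta_pos":[0,0,0],"dr":[0,0,0]},
  {"gripper":100,"delta_pos":[0,0,0],"dr":[0,0,0]},
  {"gripper":100,"delta_pos":[0,0,0],"dr":[0,0,0]},
])

```text
t: 4.37
ee_pos: [448.4, -395.4, 260.7]
orientation: [1.334, 1.124, -1.334]
ft_force: [-0.7, -0.1, 0.6]
width: 87.8
```

```bash
python3 - <<'E'
from h import *
d=get('wrist'); np.savez('/tmp/w2',**d); cv2.imwrite('pics/w2.png',d['img'][:,:,::-1])
plan(None)
E
```

```text
t 4.42 tcp [ 448.4 -395.5  260.8] F [ 0.2  0.1 -0.2] w 87.9
x [ 0.e+00  1.e-04 -1.e+00] y [ 0.9854 -0.1703  0.    ] z [-1.703e-01 -9.854e-01 -1.000e-04]
```

View pics/w2.png

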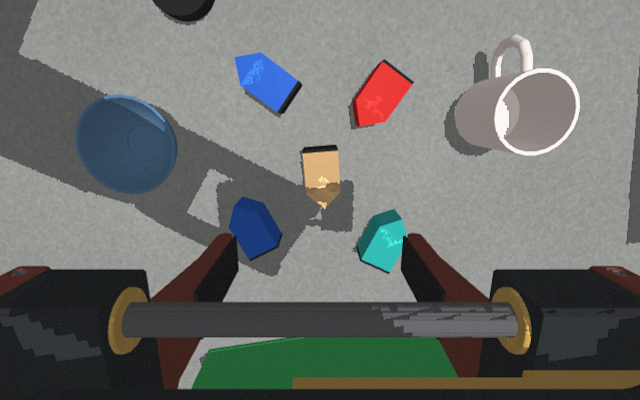

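The target block is at (321,175), rubber face up in the image at (320,149), point at (322,207). The nearest neighbours are blue (255,228) and turquoise (382,240).

```bash
python3 - <<'E'
from h import *
d=dict(np.load('/tmp/w2.npz')); hsv=cv2.cvtColor(d['img'],cv2.COLOR_RGB2HSV).astype(int); w=pts(d)
m=np.zeros((400,640),np.uint8); s=(slice(140,215),slice(295,350)); m[s]=((hsv[s][...,0]<30)&(hsv[s][...,0]>8)&(hsv[s][...,1]>75)&(hsv[s][...,2]>50))
for r in range(142,214,3): print(r,''.join('#' if m[r,c] else '.' for c in range(296,350)), hsv[r,320],w[r,320,2].round(0))
L=[];Rr=[]
for r in range(156,180):
    c=np.where(m[r])[0]; L.append(ray(d,c.min()-.5,r,45)[:2]);Rr.append(ray(d,c.max()+.5,r,45)[:2])
L=np.array(L);Rr=np.array(Rr)
for a in (L,Rr):
    f=cv2.fitLine(a.astype(np.float32),2,0,.01,.01).ravel(); print('dir',np.degrees(np.arctan2(f[1],f[0]))%180, a.mean(0))
r,c=np.where(m); P=np.array([ray(d,x,y,45)[:2] for x,y in zip(c,r)]); print(P[:,1].min(),P[:,1].max()); i=P[:,1].argmin(); print('tip',P[i],'px',c[i],r[i])
print('cam',-d['R'].T@d['t'])
E
```

```text
142 ...................................................... [ 45   3 149] 1.0
145 ...................................................... [ 53   8 125] 1.0
148 ...................................................... [15 22 23] 30.0
151 ........................#.################............ [15 81 98] 47.0
154 ......####################################............ [ 17 109 223] 44.0
157 .......####################################........... [ 17 111 223] 46.0
160 .......####################################........... [ 18 113 222] 46.0
163 .......####################################........... [ 16 112 221] 46.0
166 ........###################################........... [ 17 110 221] 47.0
169 ........###################################........... [ 17 111 219] 47.0
172 ........####################################.......... [ 17 115 220] nan
175 ........####################################.......... [ 17 115 218] 47.0
178 ........####################################.......... [ 22  95 247] 46.0
181 .........###################################.......... [ 21 100 244] 45.0
184 .........####
[... 278 characters left out ...]
17 108 139] 47.0
196 .............###########################.............. [ 18 111 138] 46.0
199 .................#####################................ [ 17 110 134] 46.0
202 ....................###############................... [ 19 105 242] 46.0
205 ........................########...................... [ 16  90 116] 47.0
208 ...........................###........................ [ 30   2 140] 1.0
211 ...................................................... [ 60   7 152] 2.0
dir 83.979095 [ 431.74712511 -379.59215392]
dir 84.6763 [ 471.59696093 -386.46029778]
-431.1233357102839 -363.21106654101266
tip [ 448.31775396 -431.12333571] px 325 208
cam [ 460.20061244 -324.57638421  415.47415641]
```

```bash
python3 -c "
from h import *
plan([451.3,-386.5,22],[.995,-.0993])"
```

```text
t 4.42 tcp [ 448.4 -395.5  260.8] F [ 0.2  0.1 -0.2] w 87.9
x [ 0.e+00  1.e-04 -1.e+00] y [ 0.9854 -0.1703  0.    ] z [-1.703e-01 -9.854e-01 -1.000e-04]
delta cm [23.881  0.128 -0.933]
dr [-0.0717 -0.0001 -0.    ]  then delta in new axes [23.881  0.195 -0.924] q6 -0.5715914054236971
```

Emit:
apply_moves([
  {"gripper":70,"delta_pos":[0,0,0],"dr":[-0.0717,0,0]},
  {"gripper":70,"delta_pos":[3,0.195,-0.92],"dr":[0,0,0]},
  {"gripper":70,"delta_pos":[4,0,0],"dr":[0,0,0]},
  {"gripper":70,"delta_pos":[4,0,0],"dr":[0,0,0]},
  {"gripper":70,"delta_pos":[4,0,0],"dr":[0,0,0]},
])

```text
t: 4.83
ee_pos: [451.6, -386.9, 110.1]
orientation: [1.282, 1.158, -1.282]
ft_force: [0.3, -0.4, -0.2]
width: 62.1
```

Emit:
apply_moves([
  {"gripper":70,"delta_pos":[2.5,0,0],"dr":[0,0,0]},
  {"gripper":70,"delta_pos":[2.5,0,0],"dr":[0,0,0]},
  {"gripper":70,"delta_pos":[2,0,0],"dr":[0,0,0]},
  {"gripper":70,"delta_pos":[1.88,0,0],"dr":[0,0,0]},
  {"gripper":70,"delta_pos":[0,0,0],"dr":[0,0,0]},
])

```text
t: 5.25
ee_pos: [449.5, -385.3, 18.6]
orientation: [1.283, 1.166, -1.284]
ft_force: [0.8, 0.8, 0.4]
width: 61.5
```

Emit:
apply_moves([
  {"gripper":30,"delta_pos":[0,0,0],"dr":[0,0,0]},
  {"gripper":30,"delta_pos":[0,0,0],"dr":[0,0,0]},
  {"gripper":30,"delta_pos":[0,0,0],"dr":[0,0,0]},
  {"gripper":30,"delta_pos":[0,0,0],"dr":[0,0,0]},
  {"gripper":30,"delta_pos":[0,0,0],"dr":[0,0,0]},
])

```text
t: 5.67
ee_pos: [451.9, -388.3, 23.5]
orientation: [1.283, 1.157, -1.283]
ft_force: [-0.3, 1.2, 7.2]
width: 40.3
```

Emit:
apply_moves([
  {"gripper":30,"delta_pos":[-0.5,0,0],"dr":[0,0,0]},
  {"gripper":30,"delta_pos":[-1,0,0],"dr":[0,0,0]},
  {"gripper":30,"delta_pos":[-2,0,0],"dr":[0,0,0]},
  {"gripper":30,"delta_pos":[-3,0,0],"dr":[0,0,0]},
  {"gripper":30,"delta_pos":[-3,0,0],"dr":[0,0,0]},
])

```text
t: 6.08
ee_pos: [450.3, -387.2, 118.0]
orientation: [1.284, 1.161, -1.284]
ft_force: [0.6, -0.6, -1.1]
width: 39.8
```

Emit:
apply_moves([
  {"gripper":30,"delta_pos":[-3,0,0],"dr":[0,0,0]},
  {"gripper":30,"delta_pos":[-2,0,0],"dr":[0,0,0]},
  {"gripper":30,"delta_pos":[-1,0,0],"dr":[0,0,0]},
  {"gripper":30,"delta_pos":[0,0,0],"dr":[0.073,0,0]},
  {"gripper":30,"delta_pos":[0,0,0],"dr":[0,0,0]},
])

```text
t: 6.5
ee_pos: [451.0, -387.8, 177.9]
orientation: [1.338, 1.119, -1.338]
ft_force: [-0.2, 0.8, -0.8]
width: 39.5
```

```bash
python3 -c "
from h import *
plan([494,-59,175],[.985,-.1723])"
```

```text
t 6.5 tcp [ 451.  -387.8  177.9] F [-0.2  0.8 -0.8] w 39.5
x [ 1.e-03 -9.e-04 -1.e+00] y [ 0.9844 -0.176   0.0012] z [-1.760e-01 -9.844e-01  7.000e-04]
delta cm [  0.261  -1.552 -33.122]
dr [-0.0038  0.0007 -0.0012]  then delta in new axes [  0.287  -1.427 -33.127] q6 -0.553235131227015
```

Emit:
apply_moves([
  {"gripper":30,"delta_pos":[0,-0.1,-1.5],"dr":[-0.0038,0,0]},
  {"gripper":30,"delta_pos":[0,-0.1,-2.5],"dr":[0,0,0]},
  {"gripper":30,"delta_pos":[0,-0.1,-3],"dr":[0,0,0]},
  {"gripper":30,"delta_pos":[0,-0.1,-3],"dr":[0,0,0]},
  {"gripper":30,"delta_pos":[0,-0.1,-3],"dr":[0,0,0]},
])

```text
t: 6.92
ee_pos: [467.1, -256.2, 175.7]
orientation: [1.332, 1.127, -1.334]
ft_force: [0.1, 0.0, -0.6]
width: 39.7
```

Emit:
apply_moves([
  {"gripper":30,"delta_pos":[0,-0.1,-3],"dr":[0,0,0]},
  {"gripper":30,"delta_pos":[0,-0.1,-3],"dr":[0,0,0]},
  {"gripper":30,"delta_pos":[0,-0.1,-3],"dr":[0,0,0]},
  {"gripper":30,"delta_pos":[0,-0.1,-3],"dr":[0,0,0]},
  {"gripper":30,"delta_pos":[0,-0.1,-3],"dr":[0,0,0]},
])

```text
t: 7.33
ee_pos: [487.4, -107.6, 175.9]
orientation: [1.331, 1.127, -1.334]
ft_force: [0.2, -0.7, -0.2]
width: 39.8
```

Emit:
apply_moves([
  {"gripper":30,"delta_pos":[0,-0.2,-2.5],"dr":[0,0,0]},
  {"gripper":30,"delta_pos":[0,-0.1,-1.6],"dr":[0,0,0]},
  {"gripper":30,"delta_pos":[0,0,0],"dr":[0,0,0]},
  {"gripper":30,"delta_pos":[0,0,0],"dr":[0,0,0]},
  {"gripper":30,"delta_pos":[0,0,0],"dr":[0,0,0]},
])

```text
t: 7.75
ee_pos: [492.0, -69.1, 176.4]
orientation: [1.332, 1.125, -1.334]
ft_force: [-0.0, 0.3, 0.2]
width: 39.6
```

```bash
python3 - <<'E'
from h import *
d=get('wrist'); np.savez('/tmp/w3',**d); cv2.imwrite('pics/w3.png',d['img'][:,:,::-1])
plan([494,-59,40],[.985,-.1723])
E
```

```text
t 7.8 tcp [492.2 -69.5 176.5] F [-0.6 -0.1  0.1] w 39.7
x [-9.e-04 -0.e+00 -1.e+00] y [ 9.856e-01 -1.693e-01 -9.000e-04] z [-1.693e-01 -9.856e-01  2.000e-04]
delta cm [ 1.3649e+01  1.1000e-02 -1.0680e+00]
dr [0.003  0.0002 0.0009]  then delta in new axes [ 1.3649e+01 -4.0000e-03 -1.0660e+00] q6 0.006172490620423184
```

View pics/w3.png

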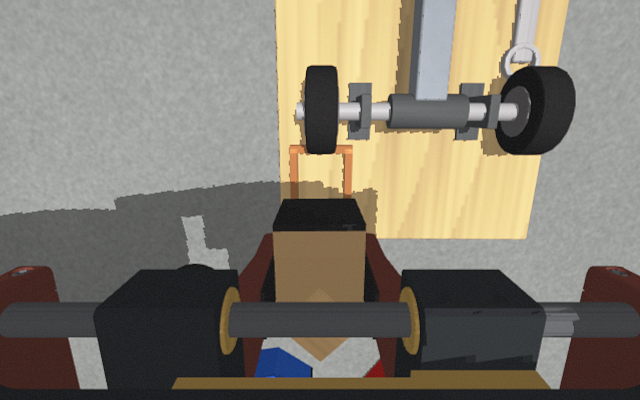

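Block is held, rubber face ahead. The rubber's lower edge is near row 200, cols 281–360, and the wood/rubber line is at row 231. The pocket's square end is visible at (320,148).

```bash
python3 - <<'E'
from h import *
d=dict(np.load('/tmp/w3.npz')); w=pts(d); im=d['img'].astype(int); hsv=cv2.cvtColor(d['img'],cv2.COLOR_RGB2HSV).astype(int); V=hsv[...,2]
ux=np.array([.1723,.985]); uy=np.array([-.985,.1723]); tcp=np.array([492.2,-69.5])
for c in (300,320,340): print('col',c,[(r,V[r,c],w[r,c].round(0)[2]) for r in range(194,238,2)])
for r in (199,201,203,210,220,228):
    c=np.where(V[r,265:385]<70)[0]+265; print('dark',r,c.min(),c.max())
zt=176.5-22+45
for r in range(240,262,4):
    c=np.where((hsv[r,250:390,1]>75)&(hsv[r,250:390,0]>12)&(hsv[r,250:390,0]<26))[0]+250
    a,b=ray(d,c.min()-.5,r,zt)[:2],ray(d,c.max()+.5,r,zt)[:2]; print(r,c.min(),c.max(),'y rel tcp',(a-tcp)@uy,(b-tcp)@uy,'mid',((a+b)/2-tcp)@uy)
print('woodline x',[(ray(d,320,r,zt)[:2]-tcp)@ux for r in (229,231)], 'bottom edge x',[(ray(d,320,r,zt-45)[:2]-tcp)@ux for r in (198.5,200)])
m=np.zeros((400,640),np.uint8); s=(slice(140,200),slice(280,360)); m[s]=((hsv[s][...,0]<15)&(hsv[s][...,1]>90))
L=[];Q=[]
for r in range(155,195):
    c=np.where(m[r])[0]
    if len(c)>4: L.append(ray(d,c.min()-.5,r,28)[:2]);Q.append(ray(d,c.max()+.5,r,28)[:2])
L=np.array(L);Q=np.array(Q)
for a in(L,Q): f=cv2.fitLine(a.astype(np.float32),2,0,.01,.01).ravel(); print(np.degrees(np.arctan2(f[1],f[0]))%180)
yc=((L@uy).mean()+(Q@uy).mean())/2; r,c=np.where(m); print('ring top row',r.min(), 'w',((L-Q)@uy).mean())
xe=max(ray(d,x,r.min()-.5,28)[:2]@ux for x in(295,345)); print('pocket',ux*(xe-44)+uy*yc)
E
```

```text
col 300 [(194, np.int64(144), np.float64(19.0)), (196, np.int64(146), np.float64(18.0)), (198, np.int64(114), np.float64(18.0)), (200, np.int64(30), np.float64(156.0)), (202, np.int64(29), np.float64(162.0)), (204, np.int64(28), np.float64(165.0)), (206, np.int64(30), np.float64(169.0)), (208, np.int64(28), np.float64(173.0)), (210, np.int64(27), np.float64(177.0)), (212, np.int64(26), np.float64(180.0)), (214, np.int64(25), np.float64(182.0)), (216, np.int64(25), np.float64(187.0)), (218, np.int64(30), np.float64(189.0)), (220, np.int64(30), np.float64(193.0)), (222, np.int64(22), np.float64(194.0)), (224, np.int64(26), np.float64(198.0)), (226, np.int64(32), np.float64(199.0)), (228, np.int64(32), np.float64(199.0)), (230, np.int64(31), np.float64(199.0)), (232, np.int64(139), np.float64(198.0)), (234, np.int64(135), np.float64(199.0)), (236, np.int64(133), np.float64(198.0))]
col 320 [(194, np.int64(154), np.float64(19.0)), (196, np.int64(156), np.float64(19.0)), (198, np.int64(123), np.float64(19.0)), (200, np.int64(26), np.float64(157.0)), (202, np.int64(28), np.float64(160.0)),
[... 1721 characters left out ...]
.06955840670049 mid 0.9169089758478495
244 273 365 y rel tcp 20.96468451644131 -19.146296850441452 mid 0.9091938329999314
248 273 365 y rel tcp 21.026417749643358 -19.22356701178139 mid 0.9014253689309548
252 273 365 y rel tcp 21.088580494217744 -19.301374436307817 mid 0.8936030289549339
256 273 365 y rel tcp 21.151177248325606 -19.379724746994558 mid 0.8857262506654948
260 274 364 y rel tcp 20.776588891098662 -19.021562498826906 mid 0.8775131961358779
woodline x [np.float64(24.873920647877522), np.float64(23.970115870604907)] bottom edge x [np.float64(26.66764304667421), np.float64(25.803881242694718)]
80.3464
80.169495
ring top row 145 w 57.61344248867681
pocket [492.34209984 -68.37760395]
```

Emit:
apply_moves([
  {"gripper":30,"delta_pos":[0,0.055,-0.92],"dr":[0.003,0,0.0009]},
  {"gripper":30,"delta_pos":[2,0,0],"dr":[0,0,0]},
  {"gripper":30,"delta_pos":[2.5,0,0],"dr":[0,0,0]},
  {"gripper":30,"delta_pos":[2.5,0,0],"dr":[0,0,0]},
  {"gripper":30,"delta_pos":[2,0,0],"dr":[0,0,0]},
])

```text
t: 8.22
ee_pos: [494.5, -60.4, 85.5]
orientation: [1.337, 1.121, -1.336]
ft_force: [-0.6, -0.5, -0.6]
width: 39.9
```

Emit:
apply_moves([
  {"gripper":30,"delta_pos":[1.5,0,0],"dr":[0,0,0]},
  {"gripper":30,"delta_pos":[1,0,0],"dr":[0,0,0]},
  {"gripper":30,"delta_pos":[0,0,0],"dr":[0,0,0]},
  {"gripper":30,"delta_pos":[0,0,0],"dr":[0,0,0]},
  {"gripper":30,"delta_pos":[0,0,0],"dr":[0,0,0]},
])

```text
t: 8.63
ee_pos: [495.6, -60.4, 62.6]
orientation: [1.337, 1.12, -1.335]
ft_force: [-0.3, -0.1, -0.7]
width: 39.5
```

```bash
python3 - <<'E'
from h import *
d=get('wrist'); np.savez('/tmp/w4',**d)
a=d['img'][100:300,220:460,::-1]; cv2.imwrite('pics/w4.png',cv2.resize(a,(720,600),interpolation=cv2.INTER_CUBIC))
plan([494.3,-60.5,40],[.985,-.1723])
E
```

```text
t 8.68 tcp [495.7 -60.3  62.8] F [-0.1  0.4 -0.4] w 39.5
x [ 2.6e-03 -4.0e-04 -1.0e+00] y [ 0.9849 -0.1729  0.0027] z [-1.729e-01 -9.849e-01 -1.000e-04]
delta cm [ 2.281 -0.138  0.039]
dr [-0.0006 -0.0001 -0.0027]  then delta in new axes [ 2.281 -0.132  0.039] q6 0.028835161644031562
```

View pics/w4.png

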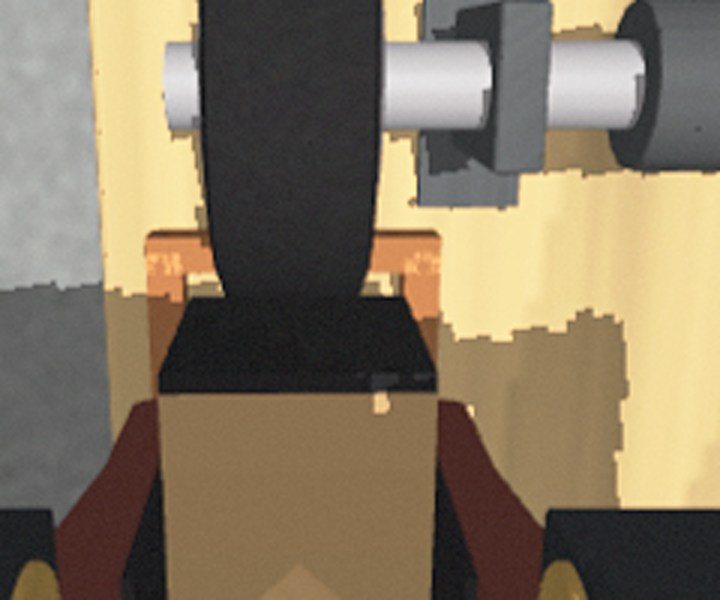

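In the crop the block's lower edge centre is at column 298 and the pocket's at 294, so the block sits about 0.9 mm to the right. That agrees with the TCP reading, so I'll correct it and lower.

Emit:
apply_moves([
  {"gripper":30,"delta_pos":[0,-0.12,0.03],"dr":[0,0,-0.0027]},
  {"gripper":30,"delta_pos":[0.4,0,0],"dr":[0,0,0]},
  {"gripper":30,"delta_pos":[0.4,0,0],"dr":[0,0,0]},
  {"gripper":30,"delta_pos":[0.3,0,0],"dr":[0,0,0]},
  {"gripper":30,"delta_pos":[0,0,0],"dr":[0,0,0]},
])

```text
t: 9.1
ee_pos: [493.2, -60.2, 50.3]
orientation: [1.335, 1.124, -1.338]
ft_force: [-0.5, 0.4, -1.1]
width: 39.8
```

Emit:
apply_moves([
  {"gripper":30,"delta_pos":[0.3,0,0],"dr":[0,0,0]},
  {"gripper":30,"delta_pos":[0.3,0,0],"dr":[0,0,0]},
  {"gripper":30,"delta_pos":[0.2,0,0],"dr":[0,0,0]},
  {"gripper":30,"delta_pos":[0,0,0],"dr":[0,0,0]},
  {"gripper":30,"delta_pos":[0,0,0],"dr":[0,0,0]},
])

```text
t: 9.52
ee_pos: [493.5, -60.2, 42.7]
orientation: [1.335, 1.124, -1.337]
ft_force: [0.0, 1.0, -0.8]
width: 39.8
```

```bash
python3 -c "
from h import *
plan([494.3,-60.5,40],[.985,-.1723])"
```

```text
t 9.52 tcp [493.5 -60.2  42.7] F [ 0.   1.  -0.8] w 39.8
x [-2.2e-03  4.0e-04 -1.0e+00] y [ 0.985  -0.1726 -0.0023] z [-0.1726 -0.985   0.    ]
delta cm [0.266 0.087 0.014]
dr [-0.0003  0.      0.0023]  then delta in new axes [0.266 0.087 0.014] q6 0.02797840786079163
```

Emit:
apply_moves([
  {"gripper":30,"delta_pos":[0.08,0.06,0],"dr":[0,0,0.002]},
  {"gripper":30,"delta_pos":[0.1,0,0],"dr":[0,0,0]},
  {"gripper":30,"delta_pos":[0.06,0,0],"dr":[0,0,0]},
  {"gripper":30,"delta_pos":[0,0,0],"dr":[0,0,0]},
  {"gripper":30,"delta_pos":[0,0,0],"dr":[0,0,0]},
])

```text
t: 9.93
ee_pos: [494.5, -60.3, 41.4]
orientation: [1.336, 1.121, -1.335]
ft_force: [-2.9, 1.7, 12.3]
width: 39.9
```

Emit:
apply_moves([
  {"gripper":30,"delta_pos":[-0.05,0,0],"dr":[0,0,0]},
  {"gripper":60,"delta_pos":[0,0,0],"dr":[0,0,0]},
  {"gripper":60,"delta_pos":[0,0,0],"dr":[0,0,0]},
  {"gripper":60,"delta_pos":[0,0,0],"dr":[0,0,0]},
  {"gripper":60,"delta_pos":[0,0,0],"dr":[0,0,0]},
])

```text
t: 10.35
ee_pos: [494.1, -60.4, 40.8]
orientation: [1.336, 1.122, -1.336]
ft_force: [0.7, 0.7, 0.4]
width: 52.7
```

Emit:
apply_moves([
  {"gripper":60,"delta_pos":[-1,0,0],"dr":[0,0,0]},
  {"gripper":60,"delta_pos":[-2.5,0,0],"dr":[0,0,0]},
  {"gripper":60,"delta_pos":[-3.5,0,0],"dr":[0,0,0]},
  {"gripper":60,"delta_pos":[-3.5,0,0],"dr":[0,0,0]},
  {"gripper":60,"delta_pos":[-3.5,0,0],"dr":[0,0,0]},
])

```text
t: 10.77
ee_pos: [493.6, -60.3, 182.9]
orientation: [1.336, 1.122, -1.336]
ft_force: [1.5, -0.5, -0.1]
width: 52.7
```

Emit:
apply_moves([
  {"gripper":60,"delta_pos":[-3.5,0,0],"dr":[0,0,0]},
  {"gripper":60,"delta_pos":[-3.5,0,0],"dr":[0,0,0]},
  {"gripper":60,"delta_pos":[0,0,0],"dr":[0,0,0]},
  {"gripper":60,"delta_pos":[0,0,0],"dr":[0,0,0]},
  {"gripper":60,"delta_pos":[0,0,0],"dr":[0,0,0]},
])

```text
t: 11.18
ee_pos: [493.6, -60.3, 250.9]
orientation: [1.336, 1.122, -1.336]
ft_force: [-0.0, -0.7, -0.8]
width: 52.4
```

```bash
python3 - <<'E'
from h import *
d=get('wrist'); np.savez('/tmp/w5',**d)
a=d['img'][60:260,220:460,::-1]; cv2.imwrite('pics/w5.png',cv2.resize(a,(720,600),interpolation=cv2.INTER_CUBIC))
w=pts(d); hsv=cv2.cvtColor(d['img'],cv2.COLOR_RGB2HSV).astype(int); s=w[(abs(w[...,2]-63)<8)&(np.linalg.norm(w[...,:2]-[494,-65],axis=-1)<40)]
A=np.c_[s[:,:2],np.ones(len(s))]; print(len(s),np.median(s[:,2]),np.linalg.lstsq(A,s[:,2],rcond=None)[0][:2])
plan(None)
E
```

```text
2145 63.83789830005383 [0.00236851 0.00469416]
t 11.23 tcp [493.2 -60.2 250.1] F [ 0.3  0.3 -1.1] w 52.7
x [-1.7e-03  2.0e-04 -1.0e+00] y [ 0.985  -0.1726 -0.0017] z [-1.726e-01 -9.850e-01  1.000e-04]
```

View pics/w5.png

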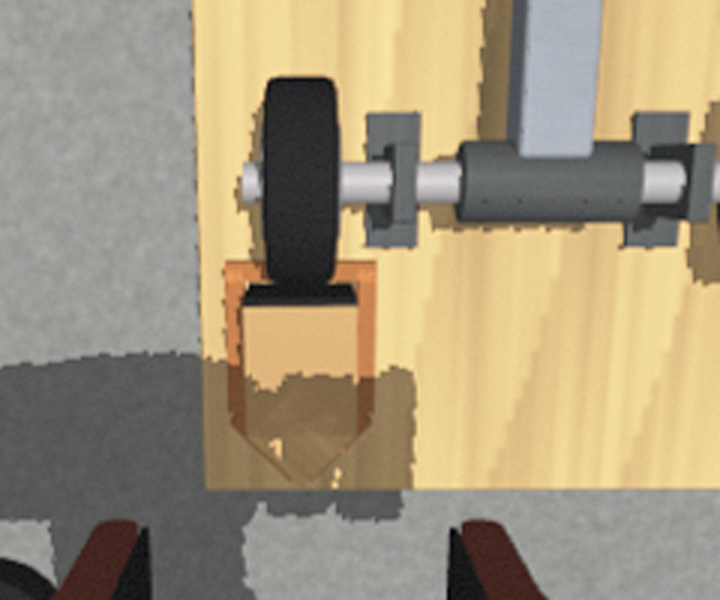

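The block is seated inside the ring at crop (300,380). Its top is at z≈63.8 mm and level, with the rubber towards the wheel. Next is the tab.

Emit:
apply_moves([
  {"gripper":60,"delta_pos":[0,0.85,-2.85],"dr":[0,0,0.0017]},
  {"gripper":60,"delta_pos":[0,0.85,-2.85],"dr":[0,0,0]},
  {"gripper":60,"delta_pos":[0,0.85,-2.85],"dr":[0,0,0]},
  {"gripper":60,"delta_pos":[0,0.85,-2.85],"dr":[0,0,0]},
  {"gripper":60,"delta_pos":[0,0.85,-2.85],"dr":[0,0,0]},
])

```text
t: 11.65
ee_pos: [560.0, 73.8, 248.9]
orientation: [1.334, 1.123, -1.338]
ft_force: [0.1, 0.2, -0.2]
width: 53.0
```

Emit:
apply_moves([
  {"gripper":60,"delta_pos":[0,0.85,-2.85],"dr":[0,0,0]},
  {"gripper":60,"delta_pos":[0,0.85,-2.85],"dr":[0,0,0]},
  {"gripper":60,"delta_pos":[0,0.85,-2.85],"dr":[0,0,0]},
  {"gripper":60,"delta_pos":[0,0.85,-2.85],"dr":[0,0,0]},
  {"gripper":60,"delta_pos":[0,0.85,-2.85],"dr":[0,0,0]},
])

```text
t: 12.07
ee_pos: [626.5, 206.8, 248.6]
orientation: [1.333, 1.122, -1.338]
ft_force: [1.0, -0.3, 0.5]
width: 52.7
```

Emit:
apply_moves([
  {"gripper":50,"delta_pos":[0,0,0],"dr":[0,0,0]},
  {"gripper":50,"delta_pos":[0,0,0],"dr":[0,0,0]},
  {"gripper":50,"delta_pos":[0,0,0],"dr":[0,0,0]},
  {"gripper":50,"delta_pos":[0,0,0],"dr":[0,0,0]},
  {"gripper":50,"delta_pos":[0,0,0],"dr":[0,0,0]},
])

```text
t: 12.48
ee_pos: [626.5, 204.5, 250.7]
orientation: [1.337, 1.12, -1.336]
ft_force: [-0.3, -0.7, 0.4]
width: 44.0
```

```bash
python3 - <<'E'
from h import *
d=get('wrist'); np.savez('/tmp/w6',**d)
a=d['img'][60:260,200:440,::-1]; cv2.imwrite('pics/w6.png',cv2.resize(a,(720,600),interpolation=cv2.INTER_CUBIC))
w=pts(d); near=(np.linalg.norm(w[...,:2]-[626.8,206.3],axis=-1)<60)
t=near&(w[...,2]>112)&(w[...,2]<128); p=w[t]; r,c=np.where(t); print(len(p),'px',c.min(),c.max(),r.min(),r.max(),np.median(p,0)); print(cv2.minAreaRect(p[:,:2].astype(np.float32)))
P=np.array([ray(d,x,y,120)[:2] for x,y in zip(c,r)],np.float32); print(cv2.minAreaRect(P))
plan([626.8,206.3,91],[.985,-.1723])
E
```

```text
382 px 313 326 180 208 [626.92822783 207.21538049 120.541153  ]
((626.5745849609375, 206.2229766845703), (25.40839385986328, 11.76986312866211), 80.00825500488281)
((626.6317749023438, 206.62586975097656), (25.899198532104492, 11.62171745300293), 80.32298278808594)
t 12.53 tcp [626.7 204.6 251. ] F [0.6 0.  0.5] w 44.0
x [ 1.3e-03 -6.0e-04 -1.0e+00] y [ 0.9848 -0.1738  0.0014] z [-1.738e-01 -9.848e-01  4.000e-04]
delta cm [16.    -0.042 -0.175]
dr [-0.0015  0.0004 -0.0014]  then delta in new axes [16.    -0.019 -0.17 ] q6 0.47306152753366415
```

View pics/w6.png

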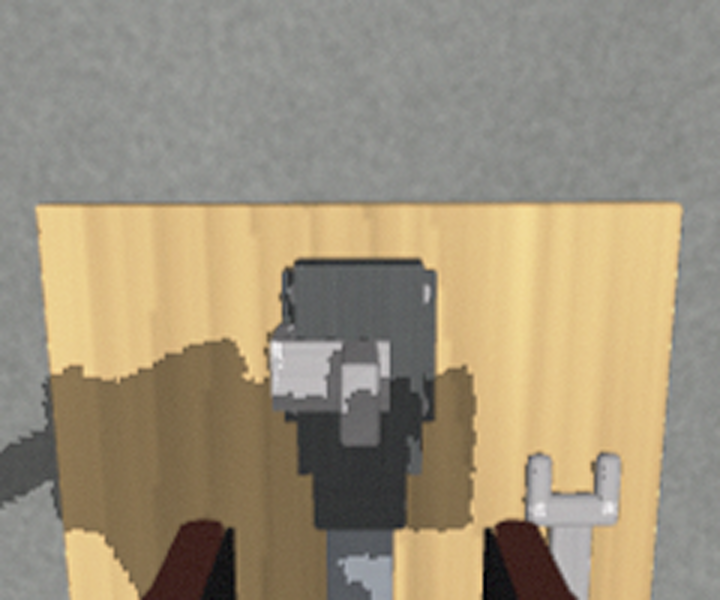

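Tab found at crop (360,393): centre (626.6, 206.4), top z 120, 26×12 mm, as described. I'll grip it.

Emit:
apply_moves([
  {"gripper":50,"delta_pos":[3,-0.03,-0.17],"dr":[-0.001,0,-0.0014]},
  {"gripper":50,"delta_pos":[3,0,0],"dr":[0,0,0]},
  {"gripper":50,"delta_pos":[3,0,0],"dr":[0,0,0]},
  {"gripper":50,"delta_pos":[2,0,0],"dr":[0,0,0]},
  {"gripper":50,"delta_pos":[1,0,0],"dr":[0,0,0]},
])

```text
t: 12.95
ee_pos: [625.4, 206.1, 128.2]
orientation: [1.333, 1.123, -1.339]
ft_force: [-0.3, 0.0, -0.7]
width: 44.3
```

Emit:
apply_moves([
  {"gripper":50,"delta_pos":[1.5,0,0],"dr":[0,0,0]},
  {"gripper":50,"delta_pos":[1.3,0,0],"dr":[0,0,0]},
  {"gripper":50,"delta_pos":[0.8,0,0],"dr":[0,0,0]},
  {"gripper":50,"delta_pos":[0,0,0],"dr":[0,0,0]},
  {"gripper":50,"delta_pos":[0,0,0],"dr":[0,0,0]},
])

```text
t: 13.37
ee_pos: [627.3, 207.3, 95.3]
orientation: [1.335, 1.122, -1.335]
ft_force: [0.9, -0.3, -0.4]
width: 44.1
```

Emit:
apply_moves([
  {"gripper":50,"delta_pos":[0,0,0],"dr":[0,0,0]},
  {"gripper":50,"delta_pos":[0,0,0],"dr":[0,0,0]},
  {"gripper":50,"delta_pos":[0,0,0],"dr":[0,0,0]},
  {"gripper":50,"delta_pos":[0,0,0],"dr":[0,0,0]},
  {"gripper":50,"delta_pos":[0,0,0],"dr":[0,0,0]},
])

```text
t: 13.78
ee_pos: [627.4, 207.5, 95.6]
orientation: [1.336, 1.122, -1.334]
ft_force: [0.7, -0.4, 1.5]
width: 43.9
```

```bash
python3 -c "
from h import *
plan([626.6,206.4,94],[.985,-.1723])"
```

```text
t 13.78 tcp [627.4 207.5  95.6] F [ 0.7 -0.4  1.5] w 43.9
x [ 1.1e-03  1.0e-04 -1.0e+00] y [ 0.9852 -0.1716  0.0011] z [-1.716e-01 -9.852e-01 -3.000e-04]
delta cm [ 0.158 -0.06   0.121]
dr [ 0.0007 -0.0003 -0.0011]  then delta in new axes [ 0.158 -0.059  0.121] q6 0.474163371158708
```

Emit:
apply_moves([
  {"gripper":50,"delta_pos":[0.12,-0.06,0.1],"dr":[0,0,0]},
  {"gripper":0,"delta_pos":[0,0,0],"dr":[0,0,0]},
  {"gripper":0,"delta_pos":[0,0,0],"dr":[0,0,0]},
  {"gripper":0,"delta_pos":[0,0,0],"dr":[0,0,0]},
  {"gripper":0,"delta_pos":[0,0,0],"dr":[0,0,0]},
])

```text
t: 14.2
ee_pos: [626.4, 206.5, 93.9]
orientation: [1.335, 1.122, -1.335]
ft_force: [0.5, 0.2, -1.0]
width: 20.6
```

Emit:
apply_moves([
  {"gripper":0,"delta_pos":[0,0,0],"dr":[0,0,0]},
  {"gripper":0,"delta_pos":[0,0,0],"dr":[0,0,0]},
  {"gripper":0,"delta_pos":[0,0,0],"dr":[0,0,0]},
  {"gripper":0,"delta_pos":[0,0,0],"dr":[0,0,0]},
  {"gripper":0,"delta_pos":[0,0,0],"dr":[0,0,0]},
])

```text
t: 14.62
ee_pos: [626.9, 206.5, 94.0]
orientation: [1.336, 1.122, -1.334]
ft_force: [4.1, -1.4, -3.2]
width: 11.7
```

Emit:
apply_moves([
  {"gripper":0,"delta_pos":[0,-0.2,0],"dr":[0,0,0]},
  {"gripper":0,"delta_pos":[0,-0.2,0],"dr":[0,0,0]},
  {"gripper":0,"delta_pos":[0,-0.2,0],"dr":[0,0,0]},
  {"gripper":0,"delta_pos":[0,-0.2,0],"dr":[0,0,0]},
  {"gripper":0,"delta_pos":[0,-0.2,0],"dr":[0,0,0]},
])

```text
t: 15.03
ee_pos: [617.3, 208.1, 94.0]
orientation: [1.336, 1.121, -1.333]
ft_force: [8.9, -2.0, -5.3]
width: 11.7
```

Emit:
apply_moves([
  {"gripper":0,"delta_pos":[0,-0.1,0],"dr":[0,0,0]},
  {"gripper":0,"delta_pos":[0,0,0],"dr":[0,0,0]},
  {"gripper":0,"delta_pos":[0,0,0],"dr":[0,0,0]},
  {"gripper":0,"delta_pos":[0,0,0],"dr":[0,0,0]},
  {"gripper":0,"delta_pos":[0,0,0],"dr":[0,0,0]},
])

```text
t: 15.45
ee_pos: [616.5, 208.3, 94.0]
orientation: [1.336, 1.121, -1.333]
ft_force: [8.5, -2.5, -5.5]
width: 12.1
```

```bash
python3 -c "
from h import *
plan([626.6-11.3*.985,206.4+11.3*.172,94],[.985,-.1723])"
```

```text
t 15.45 tcp [616.5 208.3  94. ] F [ 8.5 -2.5 -5.5] w 12.1
x [ 0.0026 -0.     -1.    ] y [ 0.9852 -0.1716  0.0026] z [-1.716e-01 -9.852e-01 -4.000e-04]
delta cm [-0.003 -0.106  0.012]
dr [ 0.0007 -0.0004 -0.0026]  then delta in new axes [-0.003 -0.106  0.012] q6 0.48102781829795377
```

The pull reads about 10.4 mm at 8.9 N, past the 7 mm pawl limit. Now I'll lift along the arc about the axle.

Emit:
apply_moves([
  {"gripper":0,"delta_pos":[-0.308,-0.03,0.06],"dr":[0,0.014,0]},
  {"gripper":0,"delta_pos":[-0.308,-0.02,0.06],"dr":[0,0.014,0]},
  {"gripper":0,"delta_pos":[-0.308,0,0.06],"dr":[0,0.014,0]},
  {"gripper":0,"delta_pos":[-0.308,0,0.06],"dr":[0,0.014,0]},
  {"gripper":0,"delta_pos":[-0.308,0,0.06],"dr":[0,0.014,0]},
])

```text
t: 15.87
ee_pos: [615.5, 205.0, 109.5]
orientation: [1.393, 1.168, -1.294]
ft_force: [8.5, -1.0, -5.1]
width: 11.8
```

```bash
python3 -c "
from h import *
plan(None)"
```

```text
t 15.87 tcp [615.5 205.  109.5] F [ 8.5 -1.  -5.1] w 11.8
x [ 0.015   0.0695 -0.9975] y [ 0.9851 -0.1717  0.0028] z [-0.1711 -0.9827 -0.0711]
```

Rising freely (15.5 mm, 5 N). Continue.

Emit:
apply_moves([
  {"gripper":0,"delta_pos":[-0.308,0,0.06],"dr":[0,0.014,0]},
  {"gripper":0,"delta_pos":[-0.308,0,0.06],"dr":[0,0.014,0]},
  {"gripper":0,"delta_pos":[-0.308,0,0.06],"dr":[0,0.014,0]},
  {"gripper":0,"delta_pos":[-0.308,0,0.06],"dr":[0,0.014,0]},
  {"gripper":0,"delta_pos":[-0.308,0,0.06],"dr":[0,0.014,0]},
])

```text
t: 16.28
ee_pos: [614.8, 200.6, 124.5]
orientation: [1.449, 1.215, -1.254]
ft_force: [7.9, -1.6, -6.5]
width: 11.8
```

Emit:
apply_moves([
  {"gripper":0,"delta_pos":[-0.308,0,0.06],"dr":[0,0.014,0]},
  {"gripper":0,"delta_pos":[-0.308,0,0.06],"dr":[0,0.014,0]},
  {"gripper":0,"delta_pos":[-0.308,0,0.06],"dr":[0,0.014,0]},
  {"gripper":0,"delta_pos":[-0.308,0,0.06],"dr":[0,0.014,0]},
  {"gripper":0,"delta_pos":[-0.308,0,0.06],"dr":[0,0.014,0]},
])

```text
t: 16.7
ee_pos: [613.8, 195.1, 139.2]
orientation: [1.504, 1.261, -1.213]
ft_force: [9.2, -1.1, -5.7]
width: 11.5
```

Emit:
apply_moves([
  {"gripper":0,"delta_pos":[-0.308,0,0.06],"dr":[0,0.014,0]},
  {"gripper":0,"delta_pos":[-0.308,0,0.06],"dr":[0,0.014,0]},
  {"gripper":0,"delta_pos":[-0.308,0,0.06],"dr":[0,0.014,0]},
  {"gripper":0,"delta_pos":[-0.308,0,0.06],"dr":[0,0.014,0]},
  {"gripper":0,"delta_pos":[-0.25,0,0.05],"dr":[0,0.011,0]},
])

```text
t: 17.12
ee_pos: [612.8, 188.9, 153.0]
orientation: [1.556, 1.304, -1.171]
ft_force: [7.8, -0.0, -6.0]
width: 12.0
```

Emit:
apply_moves([
  {"gripper":0,"delta_pos":[0,0,0],"dr":[0,0,0]},
  {"gripper":0,"delta_pos":[0,0,0],"dr":[0,0,0]},
  {"gripper":0,"delta_pos":[0,0,0],"dr":[0,0,0]},
  {"gripper":0,"delta_pos":[0,0,0],"dr":[0,0,0]},
  {"gripper":0,"delta_pos":[0,0,0],"dr":[0,0,0]},
])

```text
t: 17.53
ee_pos: [612.7, 189.0, 152.8]
orientation: [1.556, 1.304, -1.171]
ft_force: [8.0, -0.9, -6.0]
width: 11.6
```

```bash
python3 - <<'E'
from h import *
plan(None)
d=get('side'); a=d['img'][130:280,280:420,::-1]; b=get('scene')
w=pts(b); w2=pts(d)
O=np.array([588.9,-10.4]);ux=np.array([.1723,.985]); uy=np.array([-.985,.1723])
for n,q in(('scene',w),('side',w2)):
    x=(q[...,:2]-O)@ux; y=(q[...,:2]-O)@uy
    m=(x>60)&(x<150)&(abs(y)<6)&(q[...,2]>35); A=np.c_[x[m],np.ones(m.sum())]; s=np.linalg.lstsq(A,q[m][:,2],rcond=None)[0]; print(n,m.sum(),'tongue slope',np.arctan(s[0]))
    k=(np.linalg.norm(q[...,:2]-[494,-65],axis=-1)<25)&(q[...,2]>50)&(q[...,2]<80); print('block top',np.median(q[k][:,2]))
im=np.hstack([cv2.resize(a,(400,428)),cv2.resize(b['img'][190:315,240:400,::-1],(400,428))]); cv2.imwrite('pics/end.png',im)
E
```

```text
t 17.53 tcp [612.7 189.  152.8] F [ 8.  -0.9 -6. ] w 11.6
x [ 0.05    0.2692 -0.9618] y [ 0.985  -0.1724  0.0029] z [-0.1651 -0.9475 -0.2738]
scene 247 tongue slope 1.0510169173286112
block top 63.70091573797728
side 192 tongue slope -0.39430457332396424
block top 63.00331492381177
```

View pics/end.png

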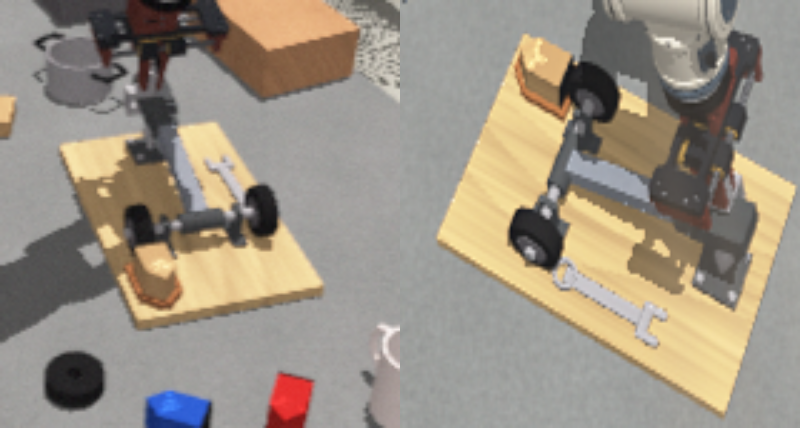

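The picture shows the tongue raised in the gripper and the block seated in the pocket. The two tongue-slope fits disagree because they caught gripper pixels. The TCP rise (58.8 mm), tilt (0.277 rad) and steady 6 N load all agree. I'm handing it in.

```bash
python3 -c "
from h import *
plan(None); print(ctrl.close_job())"
```

```text
t 17.63 tcp [612.7 189.  152.8] F [ 7.7 -2.  -4.4] w 11.6
x [ 0.05    0.2692 -0.9618] y [ 0.985  -0.1723  0.0029] z [-0.165  -0.9475 -0.2738]
the job is handed in; nothing more can be done
None
```

I set the wooden stop block in its pocket, rubber face to the wheel, and let it go. Only then did I pull the latch by its tab and lift the tongue off the ball. I handed the job in at 17.6 s, with the tongue still held in the gripper.

**Last checks:**
- **Block:** its top read 63–64 mm (63 expected) and level after release, and it sat inside the pocket ring.
- **Latch:** I pulled it about 10–11 mm and held it there, against a steady side force of about 8 N.
- **Tongue:** the gripper rose 58.8 mm and tilted 0.277 rad, which puts the coupler about 60 mm up. The downward load was steady at about 4–6 N.
- **Other objects:** I saw no contact with anything else, but I did not measure their positions again at the end.

**Check that failed:** the depth-based fit of the tongue's slope gave 1.05 rad from one camera and -0.39 from the other. It probably picked up gripper pixels, so I discarded it. The lift height therefore rests on the arm's pose, the force and the final picture.

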